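# Sanitise the cookie stamps

## Task

Put all the cookie stamps that are on the counter into the open white sanitising tub, then press the sprung cap of the sanitiser canister beside the tub right down and let it spring back up. After that shut the tub's lid fully and slide the bolt home through the lid's staple, leaving the other things on the counter where they are.

Things in the scene. Friction and masses are not known exactly. Their poses are not given: they have to be found in the camera images.
- stamp1: Cookie stamp: a flat round, 50 mm diameter aluminium base 18 mm thick with an upright wooden handle, a cylinder 24 mm in diameter from the base's centre to 75 mm above the underside; 0.10 to 0.20 kg. Starts standing on the counter. Origin at the centre of the underside, z axis up along the handle. Some of the five stamps may be absent (None from the start).
- stamp2: Cookie stamp: a flat round, 50 mm diameter aluminium base 18 mm thick with an upright wooden handle, a cylinder 24 mm in diameter from the base's centre to 75 mm above the underside; 0.10 to 0.20 kg. Starts standing on the counter. Origin at the centre of the underside, z axis up along the handle. Some of the five stamps may be absent (None from the start).
- stamp3: Cookie stamp: a flat round, 50 mm diameter aluminium base 18 mm thick with an upright wooden handle, a cylinder 24 mm in diameter from the base's centre to 75 mm above the underside; 0.10 to 0.20 kg. Starts standing on the counter. Origin at the centre of the underside, z axis up along the handle. Some of the five stamps may be absent (None from the start).
- stamp4: Cookie stamp: a flat square, 46 mm wide aluminium base 18 mm thick with an upright wooden handle, a cylinder 24 mm in diameter from the base's centre to 75 mm above the underside; 0.10 to 0.20 kg. Starts standing on the counter. Origin at the centre of the underside, z axis up along the handle. Some of the five stamps may be absent (None from the start).
- stamp5: Cookie stamp: a flat square, 46 mm wide aluminium base 18 mm thick with an upright wooden handle, a cylinder 24 mm in diameter from the base's centre to 75 mm above the underside; 0.10 to 0.20 kg. Starts standing on the counter. Origin at the centre of the underside, z axis up along the handle. Some of the five stamps may be absent (None from the start).
- tub: White open box fixed to the counter, 236 (x) by 204 (y) by 90 mm high outside, walls and floor 5 mm. Origin: centre of underside; x along its length, roughly away from the robot, y to the hinge side. Lid hinge line at y = +102, z = 90 mm. A ledge 36 mm wide, top 75 mm up, outside the -y wall carries the bolt. Stamps may stand or lie inside, on the floor, not on top of each other.
- lid_edge (a point): Middle of the lid's free edge, 204 mm from the hinge line, on its outer (top) face. The lid is a flat aluminium plate 236 by 204 mm, 6 mm thick with a rounded 12 mm bead along the free edge and a small bar handle (seen only) near the middle of its outer face. x axis along the edge, parallel to the tub's x.
- lid (a joint): Lid hinge angle in rad: 0 shut flat on the tub, pi/2 straight up, 2.1 leaning back out over +y (the limit). Starts at 1.75 to 2.1. A stiff friction hinge (0.45 N m): the lid stays where it is left; push it over from its outer side and then press it down until it meets the tub.
- bolt_knob (a point): Centre of the top of the bolt's upright knob. Knob: black cylinder 16 mm in diameter, its top 146 mm above the counter, straight for the upper 38 mm. The bolt rod lies along the tub's x at the outside of the tub's -y wall (120 mm from the tub's origin). z up.
- bolt (a joint): How far the bolt has been slid along the tub's +x, in m: 0 fully drawn, 0.055 fully home through the staple under the lid's tongue (end stop). Starts at 0 to 0.012; rubs with about 2 N and stays where left.
- canister: Aluminium sanitiser canister fixed upright on the counter near the tub's +x, -y corner, body 54 mm in diameter, foot ring 72 mm, 192 mm high with its cap. Origin at the centre of its underside. Its spout points towards the tub.
- cap_top (a point): Centre of the top of the canister's nozzle cap, a white cylinder 34 mm in diameter and 24 mm high with a thin spout (seen only) to one side; the top is 192 mm above the counter when up. Press straight down.
- cap (a joint): How far the cap is pressed down, in m: 0 up, 0.010 right down (end stop). A return spring: about 3 N to start, 7 N at the bottom.
- ramekin: Bystander: white ceramic bowl, 72 mm across, 45 mm high, standing among the stamps. Origin centre of underside.
- grater: Bystander: steel box grater, 100 by 75 mm, 230 mm high with its handle. Origin centre of underside.
- tin: Bystander: dark steel cup, 92 mm across, 100 mm high. Origin centre of underside.
- jar: Bystander: glass jar with steel lid, 76 mm across, 110 mm high. Origin centre of underside.
- half_lime: Bystander: half a lime, cut side down, 56 mm across, 28 mm high. Origin centre of underside.
There are look-alikes about, which are no part of the job. What is shaped like the stamp5 but yellow is not meant.

How it is judged:
By the outcome, as a careful person would: the job done as asked, in the order asked, and still so for the second after the job is handed in, with the robot touching nothing.
Of stamp1, stamp2, stamp3, stamp4, stamp5 only 4 to 5 are there at a start; the rules pass over those that are not, and their reading is None.
At some moment in a run one of stamp1, stamp2, stamp3, stamp4, stamp5 may be knocked a few centimetres aside while the robot is not near it.
Once in a run the grip may slacken for a moment while it holds something.
It also fails if it takes over 192 s, if anything falls off the work surface, if the arm or the gripper's body presses on something with over 40 N, if the wrist force passes 120 N, or if a joint passes its speed limit or range.

## Robot

A 7-joint arm with a two-finger parallel gripper is mounted at the origin on the work surface. World frame = base frame: x ahead of the robot, y to its left, z up, the work surface at z = 0. Lengths are in m, angles in rad, forces in N, time in s.
With the tool pointing down it reaches from about 0.35 to 0.9 m from the base axis. Payload 8.1 kg.
Tool frame: the origin (TCP) lies on the centre line of the jaws, within the pads' length; the fingertips stand 11 mm ahead of it and the grasp point (between the pads) lies 8 mm behind it (arm.nose_length is the distance from the TCP to the fingertips, in m); z points along the fingers, y is the line along which they close (so a half turn about z gives the same grasp; the last joint's range is limited). The gripper opens to 92 mm and grips with 3 to 60 N. Pads are 19 mm wide; open, the fingers measure 130 mm over their backs; the gripper's body (75 mm by 190 mm) begins 47 mm behind the grasp point.
Start: joints at [-1.346, 0.434, 0.025, 1.573, -0.012, 1.134, -0.075], TCP at [0.201, 0.592, 0.238] pointing down, gripper open.
Joint ranges: [-2.62, 2.62], [-0.44, 2.09], [-1.27, 1.32], [0.08, 2.57], [-1.32, 4.46], [0.12, 2], [-2.74, 2.74]. Speed limits (rad/s): [2.22, 2.22, 3.01, 3.01, 3.14, 3.14, 3.14].

## Interface

Orientations are given as a rotation vector (axis times angle).
In Python, from cell import arm gives the robot as it stands.
- The arm moves only by the tool jog_arm, never from a script. Its argument "moves" is a list of rows, each a list of 4 numbers: the shift along the tool's x, y, z in m, then the turn about the tool's z in rad. In form: [[tx, ty, tz, spin], ...]. A call has 1 to 20 rows; each row is the pose to reach, as a shift and turn from the pose commanded when the call began, along the tool's axes at that moment; what a row does not reach only later rows make up. A row lasts 1/8 s, in which the tool goes at most 62.5 mm and 10.7 degrees, less where a joint would pass 70% of its speed; a pose out of reach is approached as far as the arm can. A call with a gripper value outside its range is refused whole. "hand" is the finger opening in m, from 0 to 0.0918, set as the call begins (left out, the last holds). The fingers move at their own pace and stop on an object; "newtons" is the grip in N (left out, the last holds). Time passes only in rows, so rows that repeat a pose let the fingers close. It gives the time, the measured TCP pose, the force, the opening and the grip force at its end, in the units of the state.
- arm.observe(): the state, without advancing time (a new reading comes with each control period).
- arm.get_image(name): name is "side" or "top" or "wrist"; returns a dict with "color" (384x512x3 uint8, red, green, blue), "z_map" (384x512 float32, m along the optical axis (not along the pixel's ray), 0 where there is no reading), "fx", "fy", "cx", "cy" (pixels), "rvec" (rotation vector, rad) and "tvec" (3), from world to camera coordinates, as OpenCV has them. Camera axes: x right, y down, z forward; pixel columns grow to the right and rows downward; lengths in m; the calibration is good to about 2 mm. A picture is of the moment at which its call begins.
- arm.sign_off(): hands the job in; it is judged then, once.
The state is a dict: "clock": time; "joints": joint angles; "dq": joint speeds; "joint_efforts": joint torques, N m; "position": TCP position; "ee_rot": TCP orientation; "force": force on the tool from outside, world axes, zero at the start; "ft_torque": the same for the moment, N m; "width": opening from 0.0 (shut) to 1.0 (fully open); "gripper_force": force on a finger pad.
Only numpy, scipy, OpenCV 4.12 (cv2) and the standard library are available. Lean on these libraries where they do the work, as an engineer would, in place of code of your own. Each camera call takes 0.05 s, during which the arm holds its last target. There are 200 camera calls.

## Working session

There is one attempt and no reset: what is moved stays moved. The work goes in short steps, Python scripts to look and compute and a tool call to move; the robot and the scene stay as the last step left them, time stands still between calls to the robot, and variables do not carry over. Pictures are saved under pics/ and viewed, at most 14 in all, crops included, and the job is handed in when it is done.

Besides the shell and the picture viewer there is one more tool, called by a JSON object that holds its "api" and its "payload". jog_arm: Moves the arm, as the interface text tells. Its arguments: {"type":"object","properties":{"moves":{"type":"array"},"hand":{"type":"number"},"newtons":{"type":"number"}},"required":["moves"]}

```bash
mkdir -p pics; ls
cat > h.py <<'E'
import numpy as np, cv2
from cell import arm
def grab(n,save=None):
    im=arm.get_image(n)
    R=cv2.Rodrigues(np.array(im["rvec"],float))[0]; t=np.array(im["tvec"],float).reshape(3)
    z=im["z_map"]; v,u=np.mgrid[:z.shape[0],:z.shape[1]]
    P=np.stack([(u-im["cx"])/im["fx"]*z,(v-im["cy"])/im["fy"]*z,z],-1)
    W=(P-t)@R; W[z==0]=np.nan
    if save: cv2.imwrite("pics/"+save,cv2.cvtColor(im["color"],cv2.COLOR_RGB2BGR))
    return im["color"],W
E
python3 - <<'E'
from h import *
s=arm.observe(); print(s)
a,W=grab("top"); b,W2=grab("side")
np.savez("s0.npz",a=a,W=W,b=b,W2=W2)
cv2.imwrite("pics/top0.png",cv2.resize(a[...,::-1],(800,600)));cv2.imwrite("pics/side0.png",cv2.resize(b[...,::-1],(800,600)))
E
```

```text
pics
{'clock': 0.0, 'joints': array([-1.34556369,  0.43521498,  0.02495935,  1.57409024, -0.01158164,
        1.13400595, -0.07509542]), 'dq': array([ 5.17210392e-04, -6.01392787e-04,  8.42777894e-04, -6.28134072e-05,
       -5.04154417e-04,  1.06302062e-03,  5.57678977e-04]), 'joint_efforts': array([-7.05934308e-04, -6.67835927e+01,  9.84759629e-01, -3.14475989e+01,
       -6.05568825e-02,  4.20987722e-02,  1.91971912e-04]), 'position': array([0.20113673, 0.59122858, 0.23695244]), 'ee_rot': array([-5.12707972e-01, -3.09936675e+00,  2.46674701e-03]), 'force': array([-0.62597765,  0.9817381 ,  0.35026049]), 'ft_torque': array([-0.00459284, -0.03700682, -0.0064122 ]), 'gripper_force': 0.0, 'width': 1.0008624186754054}
```

View pics/top0.png

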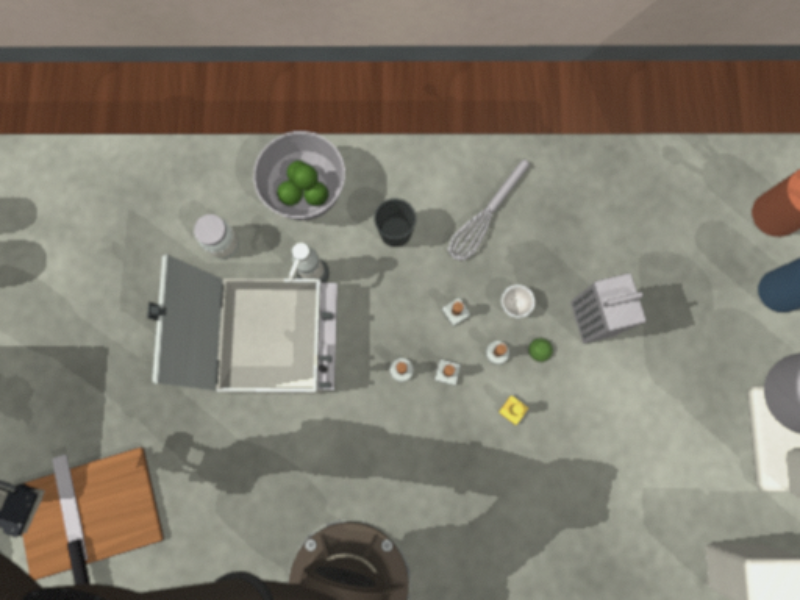

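View pics/side0.png

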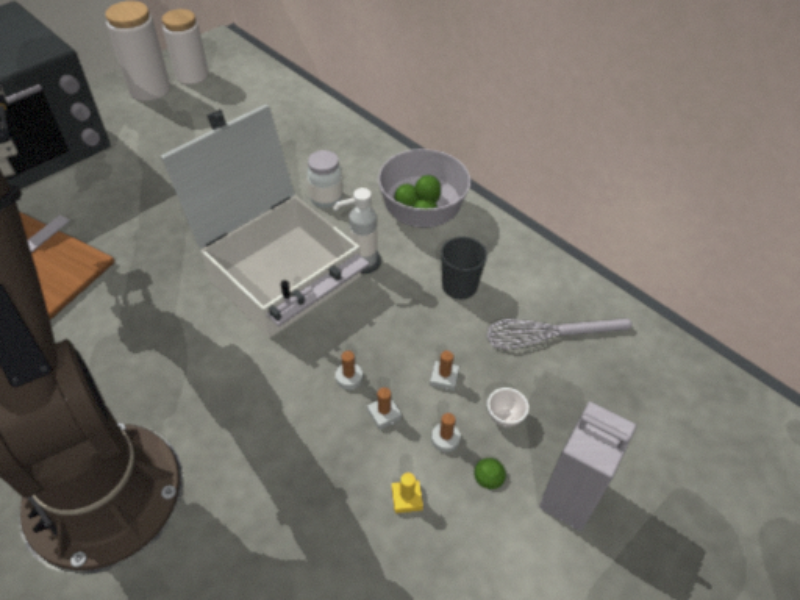

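The top view shows 4 candidates with wooden handles, each over an aluminium base: squares at (457,311) and (448,372), rounds at (498,351) and (402,370). The yellow stamp at (513,410) is the look-alike and the lime at (540,349) is not a stamp. The tub, canister at (300,250) and bolt knob at (323,365) are also visible. I'll measure these next and check them in a crop.

```bash
cat >> h.py <<'E'
def stamps(c,W):
    hsv=cv2.cvtColor(c,cv2.COLOR_RGB2HSV).astype(int)
    m=(hsv[...,0]<16)&(hsv[...,1]>70)&(W[...,2]>.03)&(W[...,2]<.10)&(W[...,0]<.75)&(W[...,1]<.5)
    n,l,st,ce=cv2.connectedComponentsWithStats(m.astype(np.uint8),connectivity=8)
    o=[]
    for i in range(1,n):
        if st[i,4]<8: continue
        p=W[l==i]; zt=np.nanmax(p[:,2]); q=p[p[:,2]>.064]
        o.append((ce[i].round(),st[i,4],len(q),q.mean(0).round(4) if len(q) else None,np.round(zt,3)))
    return o
E
python3 - <<'E'
from h import *
d=np.load("s0.npz");a,W,b,W2=[d[k] for k in("a","W","b","W2")]
for o in stamps(a,W): print("top",o)
for o in stamps(b,W2): print("side",o)
def at(u,v,W=W): 
    u=int(u*.64);v=int(v*.64); return np.round(np.nanmedian(W[v-1:v+2,u-1:u+2].reshape(-1,3),0),3)
for n,p in dict(sq1=(457,303),floor=(270,340),c1=(222,284),c2=(318,284),c3=(318,386),c4=(222,386),knob=(322,365),cap=(301,250),lid1=(165,260),lid2=(157,380),tongue=(155,311),ram=(518,300),yel=(513,410),lime=(540,349),grat=(618,302),tin=(395,222)).items(): print(n,at(*p))
# rim & knob points
m=(W[...,2]>.082)&(W[...,2]<.097)&(W[...,0]>.3)&(W[...,0]<.75)&(W[...,1]>-.05)&(W[...,1]<.4)
P=W[m][:,:2].astype(np.float32); print(len(P),cv2.minAreaRect(P),P.min(0),P.max(0))
for nm,X in(("t",W),("s",W2)):
  m=(X[...,2]>.125)&(X[...,2]<.155)&(X[...,0]>.3)&(X[...,0]<.6)&(X[...,1]>0)&(X[...,1]<.13); print("knob",nm,m.sum(),X[m].round(3)[:12].tolist())
  m=(X[...,2]>.185)&(X[...,2]<.2)&(X[...,0]>.4)&(X[...,0]<.75)&(X[...,1]>-.05)&(X[...,1]<.15); print("cap",nm,m.sum(),X[m].mean(0).round(4))
cr=a[170:270,200:370,::-1]; cv2.imwrite("pics/crop0.png",cv2.resize(cr,(800,470),interpolation=cv2.INTER_CUBIC))
E
```

```text
top (array([504., 145.]), np.int32(86), 39, array([ 0.7457, -0.9466,  0.0808]), np.float64(0.099))
top (array([292., 197.]), np.int32(40), 35, array([ 0.5654, -0.2272,  0.0743]), np.float64(0.08))
top (array([320., 224.]), np.int32(43), 37, array([ 0.476 , -0.3165,  0.0747]), np.float64(0.079))
top (array([257., 235.]), np.int32(37), 34, array([ 0.4375, -0.1082,  0.0755]), np.float64(0.084))
top (array([287., 237.]), np.int32(38), 34, array([ 0.4322, -0.2077,  0.0757]), np.float64(0.082))
side (array([223., 231.]), np.int32(113), 65, array([ 0.4415, -0.1108,  0.0734]), np.float64(0.079))
side (array([285., 231.]), np.int32(108), 60, array([ 0.569 , -0.2295,  0.0737]), np.float64(0.079))
side (array([246., 255.]), np.int32(114), 64, array([ 0.4354, -0.2104,  0.0736]), np.float64(0.081))
side (array([286., 271.]), np.int32(122), 69, array([ 0.4794, -0.319 ,  0.074 ]), np.float64(0.081))
side (array([ 91., 294.]), np.int32(8), 3, array([ 0.0715, -0.0346,  0.0716]), np.float64(0.076))
side (array([ 88., 301.]), np.int32(9), 6, array([ 0.057 , -0.0518,  0.0769]), np.float64(0.082))
side (
[... 1121 characters left out ...]
10.042269706726074) [0.3887026 0.029917 ] [0.7497974  0.32926401]
knob t 24 [[0.439, 0.049, 0.139], [0.436, 0.054, 0.144], [0.435, 0.051, 0.148], [0.435, 0.047, 0.149], [0.436, 0.045, 0.145], [0.432, 0.054, 0.147], [0.432, 0.051, 0.146], [0.432, 0.047, 0.153], [0.432, 0.045, 0.146], [0.433, 0.043, 0.138], [0.43, 0.054, 0.142], [0.429, 0.051, 0.144]]
cap t 110 [0.6518 0.0924 0.1919]
knob s 46 [[0.435, 0.053, 0.149], [0.437, 0.052, 0.148], [0.441, 0.054, 0.143], [0.442, 0.049, 0.146], [0.432, 0.054, 0.145], [0.434, 0.053, 0.144], [0.435, 0.05, 0.146], [0.437, 0.047, 0.148], [0.44, 0.047, 0.145], [0.43, 0.052, 0.145], [0.43, 0.047, 0.148], [0.432, 0.046, 0.148]]
cap s 107 [0.6525 0.0913 0.1909]
```

View pics/crop0.png

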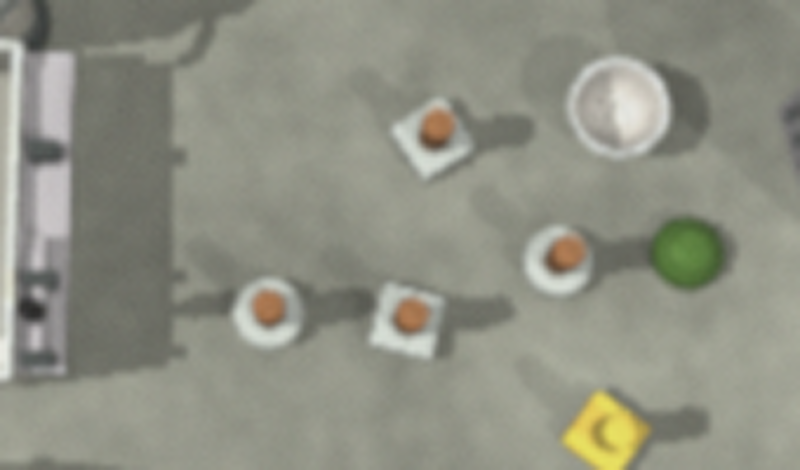

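The crop confirms four brown-handled stamps: two square, two round. The yellow one has a crescent on it and is excluded. Measured handle-top heights of about 75 mm and a cap height of 192 mm match the description. I'll raise the arm clear of the lid and move over the first stamp, the round one at (0.439, -0.110).

{"api": "jog_arm", "payload": {"moves": [[0,0,-0.06,0.1],[0,0,-0.12,0.25],[0,0,-0.18,0.4],[0,0,-0.2,0.55],[-0.05,-0.06,-0.2,0.7],[-0.08,-0.11,-0.2,0.85],[-0.12,-0.16,-0.2,1.0],[-0.16,-0.21,-0.2,1.15],[-0.2,-0.26,-0.2,1.243],[-0.24,-0.31,-0.2,1.243],[-0.28,-0.36,-0.2,1.243],[-0.32,-0.41,-0.2,1.243],[-0.36,-0.46,-0.2,1.243],[-0.4,-0.51,-0.17,1.243],[-0.43,-0.56,-0.12,1.243],[-0.451,-0.587,-0.06,1.243],[-0.451,-0.587,0,1.243],[-0.451,-0.587,0.05,1.243],[-0.451,-0.587,0.05,1.243],[-0.451,-0.587,0.05,1.243]], "hand": 0.07, "newtons": 30}}

```text
clock: 2.6
position: [0.4377, -0.1096, 0.1864]
ee_rot: [-2.222, -2.218, 0.006]
force: [-0.3, -0.2, 0.6]
width: 0.761
gripper_force: 0.0
```

{"api": "jog_arm", "payload": {"moves": [[0,0.001,0.05,0],[0,0.001,0.1,0],[0,0.001,0.13,0],[0,0.001,0.142,0],[0,0.001,0.142,0],[0,0.001,0.142,0]]}}

```text
clock: 3.35
position: [0.4414, -0.1092, 0.0471]
ee_rot: [2.22, 2.221, 0.003]
force: [0.5, 0.0, -0.0]
width: 0.76
gripper_force: 0.0
```

{"api": "jog_arm", "payload": {"moves": [[0,0,0,0],[0,0,0,0],[0,0,0,0],[0,0,0,0],[0,0,0,0],[0,0,-0.05,0],[0,0,-0.1,0],[0,0,-0.15,0],[0,0,-0.19,0],[0,0,-0.19,0],[0,0,-0.19,0]], "hand": 0}}

```text
clock: 4.72
position: [0.4397, -0.1087, 0.235]
ee_rot: [-2.22, -2.221, 0.0]
force: [-0.5, 0.5, -1.6]
width: 0.259
gripper_force: 30.0
```

{"api": "jog_arm", "payload": {"moves": [[0.06,0,0,0],[0.12,0,0,0],[0.18,0,0,0],[0.23,0.02,0,0],[0.28,0.05,0,0],[0.33,0.08,0,0],[0.33,0.12,0,0],[0.33,0.12,0,0],[0.33,0.12,0.05,0],[0.33,0.12,0.1,0],[0.33,0.12,0.15,0],[0.33,0.12,0.175,0],[0.33,0.12,0.18,0],[0.33,0.12,0.18,0],[0.33,0.12,0.18,0]]}}

```text
clock: 6.6
position: [0.5608, 0.2208, 0.0569]
ee_rot: [2.221, 2.221, 0.003]
force: [-0.8, -0.2, -0.6]
width: 0.258
gripper_force: 30.0
```

{"api": "jog_arm", "payload": {"moves": [[0,0,0,0],[0,0,0,0],[0,0,0,0],[0,0,-0.05,0],[0,0,-0.1,0],[0,0,-0.18,0],[0,0,-0.18,0],[-0.06,-0.03,-0.18,0],[-0.12,-0.06,-0.18,0],[-0.18,-0.09,-0.18,0],[-0.24,-0.1,-0.18,0],[-0.3,-0.12,-0.18,0],[-0.36,-0.126,-0.18,0],[-0.42,-0.126,-0.18,0],[-0.43,-0.126,-0.13,0],[-0.43,-0.126,-0.1,0],[-0.43,-0.126,-0.1,0]], "hand": 0.06}}

```text
clock: 8.72
position: [0.4323, -0.2089, 0.1539]
ee_rot: [-2.22, -2.217, 0.004]
force: [-0.2, -1.0, 0.8]
width: 0.654
gripper_force: 0.0
```

Run:
```python
from h import *
print(arm.observe()["position"])
for n in("top","side"):
  c,W=grab(n,n+"1.png")
  for o in stamps(c,W):
    if o[3] is not None and o[3][0]>.2 and o[3][1]>-.5: print(n,o)
```

```text
[ 0.43231458 -0.20894422  0.15394767]
top (array([158., 200.]), np.int32(50), 38, array([0.5553, 0.2198, 0.0789]), np.float64(0.086))
side (array([183., 149.]), np.int32(94), 51, array([0.5576, 0.2178, 0.0764]), np.float64(0.085))
side (array([285., 231.]), np.int32(105), 60, array([ 0.5693, -0.2296,  0.0734]), np.float64(0.079))
side (array([246., 255.]), np.int32(114), 64, array([ 0.4354, -0.2108,  0.0742]), np.float64(0.081))
side (array([286., 272.]), np.int32(115), 60, array([ 0.4789, -0.319 ,  0.0737]), np.float64(0.078))
```

Stamp 1 is standing in the tub and the others have not moved. Next is the square stamp at (0.434, -0.210).

{"api": "jog_arm", "payload": {"moves": [[0,0.002,0.05,0],[0,0.002,0.09,0],[0,0.002,0.109,0],[0,0.002,0.109,0],[0,0.002,0.109,0]]}}

```text
clock: 9.45
position: [0.4374, -0.2094, 0.0482]
ee_rot: [2.219, 2.221, 0.002]
force: [-0.6, -0.4, 0.3]
width: 0.653
gripper_force: 0.0
```

{"api": "jog_arm", "payload": {"moves": [[0,0,0,0],[0,0,0,0],[0,0,0,0],[0,0,0,0],[0,0,0,0],[0,0,-0.05,0],[0,0,-0.1,0],[0,0,-0.15,0],[0,0,-0.19,0],[0,0,-0.19,0],[0,0,-0.19,0]], "hand": 0}}

```text
clock: 10.82
position: [0.4358, -0.2086, 0.236]
ee_rot: [-2.22, -2.221, -0.0]
force: [-0.1, 0.4, -1.3]
width: 0.254
gripper_force: 30.0
```

{"api": "jog_arm", "payload": {"moves": [[0.06,0,0,0],[0.12,0,0,0],[0.18,0,0,0],[0.24,0,0,0],[0.3,0.0,0,0],[0.36,0.01,0,0],[0.41,0.014,0,0],[0.428,0.014,0,0],[0.428,0.014,0.05,0],[0.428,0.014,0.1,0],[0.428,0.014,0.15,0],[0.428,0.014,0.175,0],[0.428,0.014,0.18,0],[0.428,0.014,0.18,0],[0.428,0.014,0.18,0]]}}

```text
clock: 12.7
position: [0.4509, 0.2189, 0.0577]
ee_rot: [2.222, 2.221, 0.002]
force: [-0.6, 0.4, -2.0]
width: 0.256
gripper_force: 30.0
```

{"api": "jog_arm", "payload": {"moves": [[0,0,0,0],[0,0,0,0],[0,0,0,0],[0,0,-0.05,0],[0,0,-0.1,0],[0,0,-0.18,0],[0,0,-0.18,0],[-0.06,0,-0.18,0],[-0.12,0.02,-0.18,0],[-0.18,0.05,-0.18,0],[-0.24,0.07,-0.18,0],[-0.3,0.09,-0.18,0],[-0.36,0.11,-0.18,0],[-0.42,0.117,-0.18,0],[-0.45,0.117,-0.13,0],[-0.45,0.117,-0.1,0],[-0.45,0.117,-0.1,0]], "hand": 0.06}}

```text
clock: 14.82
position: [0.5654, -0.2306, 0.1541]
ee_rot: [-2.219, -2.217, 0.004]
force: [-0.0, 0.7, 0.3]
width: 0.651
gripper_force: 0.0
```

```bash
cat > st.py <<'E'
from h import *
print(arm.observe()["position"])
for n in("top","side"):
  c,W=grab(n)
  for o in stamps(c,W):
    if o[3] is not None and o[3][0]>.2 and o[3][1]>-.5: print(n,o)
E
python3 st.py
```

```text
[ 0.56535672 -0.23064968  0.15405303]
top (array([158., 200.]), np.int32(50), 39, array([0.5546, 0.2199, 0.0786]), np.float64(0.086))
top (array([320., 224.]), np.int32(43), 36, array([ 0.4759, -0.3165,  0.0749]), np.float64(0.081))
side (array([183., 149.]), np.int32(95), 47, array([0.5582, 0.2186, 0.0767]), np.float64(0.085))
side (array([155., 166.]), np.int32(99), 52, array([0.4494, 0.2156, 0.0772]), np.float64(0.084))
side (array([285., 231.]), np.int32(107), 59, array([ 0.5692, -0.2295,  0.0737]), np.float64(0.08))
side (array([286., 271.]), np.int32(120), 68, array([ 0.4793, -0.3189,  0.0741]), np.float64(0.078))
```

Two stamps are in. Next is the square one at (0.567, -0.229).

{"api": "jog_arm", "payload": {"moves": [[0.001,0.002,0.05,0],[0.001,0.002,0.09,0],[0.001,0.002,0.109,0],[0.001,0.002,0.109,0],[0.001,0.002,0.109,0]]}}

```text
clock: 15.55
position: [0.5703, -0.2308, 0.0496]
ee_rot: [2.22, 2.22, 0.002]
force: [0.7, -0.2, 1.2]
width: 0.652
gripper_force: 0.0
```

{"api": "jog_arm", "payload": {"moves": [[0,0,0,0],[0,0,0,0],[0,0,0,0],[0,0,0,0],[0,0,0,0],[0,0,-0.05,0],[0,0,-0.1,0],[0,0,-0.15,0],[0,0,-0.19,0],[0,0,-0.19,0],[0,0,-0.19,0]], "hand": 0}}

```text
clock: 16.92
position: [0.5687, -0.2297, 0.2367]
ee_rot: [-2.22, -2.221, 0.0]
force: [-0.6, 0.3, -2.6]
width: 0.254
gripper_force: 30.0
```

{"api": "jog_arm", "payload": {"moves": [[0.06,-0.02,0,0],[0.12,-0.04,0,0],[0.18,-0.054,0,0],[0.24,-0.054,0,0],[0.3,-0.054,0,0],[0.35,-0.054,0,0],[0.37,-0.054,0,0],[0.37,-0.054,0,0],[0.37,-0.054,0.05,0],[0.37,-0.054,0.1,0],[0.37,-0.054,0.15,0],[0.37,-0.054,0.175,0],[0.37,-0.054,0.18,0],[0.37,-0.054,0.18,0],[0.37,-0.054,0.18,0]]}}

```text
clock: 18.8
position: [0.5161, 0.1394, 0.0589]
ee_rot: [2.221, 2.22, 0.003]
force: [0.8, -0.2, -2.1]
width: 0.258
gripper_force: 30.0
```

{"api": "jog_arm", "payload": {"moves": [[0,0,0,0],[0,0,0,0],[0,0,0,0],[0,0,-0.05,0],[0,0,-0.1,0],[0,0,-0.18,0],[0,0,-0.18,0],[-0.06,0,-0.18,0],[-0.12,-0.01,-0.18,0],[-0.18,-0.02,-0.18,0],[-0.24,-0.03,-0.18,0],[-0.3,-0.037,-0.18,0],[-0.36,-0.037,-0.18,0],[-0.42,-0.037,-0.18,0],[-0.458,-0.037,-0.13,0],[-0.458,-0.037,-0.1,0],[-0.458,-0.037,-0.1,0]], "hand": 0.05}}

```text
clock: 20.92
position: [0.4764, -0.3174, 0.1552]
ee_rot: [-2.219, -2.216, 0.002]
force: [-0.5, 0.0, -0.2]
width: 0.546
gripper_force: 0.0
```

```bash
python3 st.py
```

```text
[ 0.47640695 -0.31741467  0.15520023]
top (array([158., 199.]), np.int32(51), 39, array([0.5551, 0.2199, 0.0787]), np.float64(0.089))
top (array([182., 212.]), np.int32(47), 37, array([0.5112, 0.1399, 0.0801]), np.float64(0.088))
top (array([157., 232.]), np.int32(49), 40, array([0.4459, 0.2172, 0.0786]), np.float64(0.086))
side (array([183., 149.]), np.int32(96), 46, array([0.5583, 0.2181, 0.0775]), np.float64(0.084))
side (array([156., 167.]), np.int32(102), 55, array([0.449 , 0.2151, 0.0755]), np.float64(0.083))
side (array([187., 170.]), np.int32(96), 48, array([0.514 , 0.138 , 0.0767]), np.float64(0.086))
side (array([286., 272.]), np.int32(120), 67, array([ 0.4792, -0.319 ,  0.0741]), np.float64(0.081))
```

Three are in. The last is at (0.478, -0.318).

{"api": "jog_arm", "payload": {"moves": [[0,0.001,0.05,0],[0,0.001,0.09,0],[0,0.001,0.109,0],[0,0.001,0.109,0],[0,0.001,0.109,0]]}}

```text
clock: 21.65
position: [0.4802, -0.3189, 0.0504]
ee_rot: [2.22, 2.22, 0.001]
force: [-0.1, -0.2, 0.6]
width: 0.546
gripper_force: 0.0
```

{"api": "jog_arm", "payload": {"moves": [[0,0,0,0],[0,0,0,0],[0,0,0,0],[0,0,0,0],[0,0,0,0],[0,0,-0.05,0],[0,0,-0.1,0],[0,0,-0.15,0],[0,0,-0.19,0],[0,0,-0.19,0],[0,0,-0.19,0]], "hand": 0}}

```text
clock: 23.02
position: [0.4788, -0.3176, 0.2377]
ee_rot: [-2.22, -2.22, -0.0]
force: [-0.3, -0.8, -2.9]
width: 0.255
gripper_force: 30.0
```

{"api": "jog_arm", "payload": {"moves": [[0.06,-0.02,0,0],[0.12,-0.035,0,0],[0.18,-0.035,0,0],[0.24,-0.035,0,0],[0.3,-0.035,0,0],[0.36,-0.035,0,0],[0.42,-0.035,0,0],[0.458,-0.035,0,0],[0.458,-0.035,0,0],[0.458,-0.035,0.05,0],[0.458,-0.035,0.1,0],[0.458,-0.035,0.15,0],[0.458,-0.035,0.175,0],[0.458,-0.035,0.18,0],[0.458,-0.035,0.18,0],[0.458,-0.035,0.18,0]]}}

```text
clock: 25.02
position: [0.4449, 0.1398, 0.0597]
ee_rot: [2.221, 2.221, 0.002]
force: [0.3, 0.9, -2.8]
width: 0.255
gripper_force: 30.0
```

{"api": "jog_arm", "payload": {"moves": [[0,0,0,0],[0,0,0,0],[0,0,0,0],[0,0,-0.05,0],[0,0,-0.1,0],[0,0,-0.18,0],[0,0,-0.24,0],[-0.05,0,-0.26,0],[-0.1,0,-0.26,0],[-0.16,0,-0.26,0],[-0.2,0,-0.26,0],[-0.2,0,-0.26,0]], "hand": 0.036}}

```text
clock: 26.52
position: [0.4436, -0.0638, 0.3189]
ee_rot: [-2.229, -2.214, -0.001]
force: [0.5, 1.0, -0.3]
width: 0.395
gripper_force: 0.0
```

```bash
python3 st.py
python3 - <<'E'
from h import *
c,W=grab("top");cv2.imwrite("pics/top2.png",cv2.resize(c[130:290,80:380,::-1],(800,427),interpolation=cv2.INTER_CUBIC))
for nm in("top","side"):
  c,X=grab(nm)
  m=(X[...,2]>.15)&(X[...,2]<.34)&(X[...,0]>.38)&(X[...,0]<.63)&(X[...,1]>.26)&(X[...,1]<.5); P=X[m]
  print(nm,m.sum(),P.min(0),P.max(0)); k=np.polyfit(P[:,2],P[:,1],1); print(k, np.arctan2(1,-k[0]) )
  for z in(.19,.22,.25,.28,.3,.32): 
    q=P[abs(P[:,2]-z)<.01]; print(z,len(q),np.median(q,0).round(3))
E
```

```text
[ 0.44360854 -0.06383201  0.31890482]
top (array([158., 200.]), np.int32(50), 40, array([0.5545, 0.2197, 0.0782]), np.float64(0.085))
top (array([182., 212.]), np.int32(49), 41, array([0.5113, 0.1403, 0.0786]), np.float64(0.088))
top (array([157., 232.]), np.int32(48), 40, array([0.4457, 0.2173, 0.0789]), np.float64(0.087))
top (array([181., 234.]), np.int32(46), 38, array([0.44  , 0.1389, 0.079 ]), np.float64(0.087))
side (array([156., 167.]), np.int32(100), 53, array([0.4489, 0.2156, 0.0759]), np.float64(0.086))
side (array([188., 170.]), np.int32(88), 40, array([0.5138, 0.1351, 0.0761]), np.float64(0.085))
side (array([169., 182.]), np.int32(106), 56, array([0.4424, 0.1365, 0.0762]), np.float64(0.084))
top 2484 [0.38844679 0.28269632 0.15000972] [0.6251917  0.33782754 0.3239992 ]
[0.26119066 0.24515777] 1.82627932720318
0.19 289 [0.503 0.295 0.191]
0.22 306 [0.499 0.302 0.22 ]
0.25 338 [0.501 0.31  0.25 ]
0.28 474 [0.501 0.318 0.283]
0.3 137 [0.504 0.323 0.292]
0.32 60 [0.514 0.328 0.317]
side 3405 [0.39084283 0.27955491 0.1500071 ] [0.62814096 0.33832739 0.32044634]
[0.25403562 0.24746083] 1.8195695977957458
0.19 437 [0.5   0.296 0.19 ]
0.22 475 [0.503 0.303 0.22 ]
0.25 499 [0.5   0.311 0.25 ]
0.28 571 [0.501 0.318 0.281]
0.3 109 [0.513 0.325 0.296]
0.32 44 [0.517 0.331 0.316]
```

View pics/top2.png

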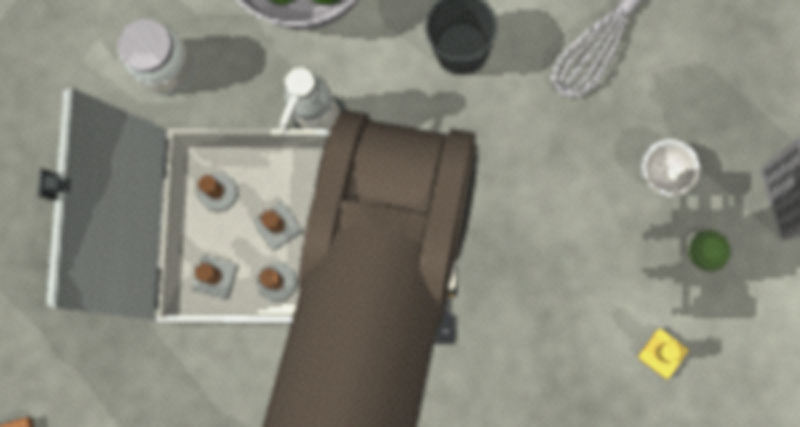

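All four stamps stand in the tub at crop pixels (210,187), (272,222), (207,272) and (270,278). Next is the cap at (0.652, 0.092), with the fingers shut.

{"api": "jog_arm", "payload": {"moves": [[0.04,0.05,0,0],[0.08,0.1,0,0],[0.12,0.15,0,0],[0.156,0.208,0,0],[0.156,0.208,0.05,0],[0.156,0.208,0.095,0],[0.156,0.208,0.095,0],[0.156,0.208,0.095,0],[0.156,0.208,0.095,0]], "hand": 0}}

```text
clock: 27.9
position: [0.6531, 0.0958, 0.2261]
ee_rot: [2.22, 2.22, 0.004]
force: [0.2, 0.3, 0.2]
width: 0.001
gripper_force: 0.0
```

{"api": "jog_arm", "payload": {"moves": [[0,0,0.01,0],[0,0,0.02,0],[0,0,0.026,0],[0,0,0.03,0],[0,0,0.033,0],[0,0,0.036,0],[0,0,0.036,0],[0,0,0.036,0]]}}

```text
clock: 28.9
position: [0.6525, 0.0958, 0.1928]
ee_rot: [-2.221, -2.221, -0.007]
force: [-18.2, 3.8, 45.6]
width: 0.006
gripper_force: 23.0
```

{"api": "jog_arm", "payload": {"moves": [[0,0,-0.01,0],[0,0,-0.04,0],[0,0,-0.1,0],[0,0,-0.15,0],[-0.05,0,-0.2,0],[-0.1,0,-0.2,0],[-0.15,0,-0.2,0],[-0.2,-0.08,-0.2,0],[-0.25,-0.12,-0.2,0],[-0.25,-0.12,-0.2,0]]}}

```text
clock: 30.15
position: [0.5293, -0.1573, 0.3877]
ee_rot: [-2.226, -2.216, -0.001]
force: [0.0, -0.0, -1.4]
width: 0.005
gripper_force: 0.0
```

Run:
```python
from h import *
s=arm.observe();print(s["position"],s["joints"].round(2))
for nm in("top","side"):
  c,X=grab(nm,nm+"3.png")
  m=(X[...,2]>.175)&(X[...,2]<.2)&(X[...,0]>.63)&(X[...,0]<.675)&(X[...,1]>.07)&(X[...,1]<.115); print(nm,m.sum(),np.median(X[m],0) if m.any() else 0)
```

```text
[ 0.52926821 -0.15725634  0.38773973] [-0.62  0.35  1.16  1.56 -0.33  1.45  0.56]
top 117 [0.65351384 0.09117958 0.19164476]
side 0 0
```

The cap is back up at 0.192. Next I'll move over and behind the lid.

{"api": "jog_arm", "payload": {"moves": [[0.06,-0.01,0,0],[0.12,-0.02,0,0],[0.18,-0.03,0,0],[0.24,-0.04,0,0],[0.3,-0.05,0,0],[0.36,-0.06,0,0],[0.42,-0.069,0,0],[0.48,-0.069,0,0],[0.53,-0.069,0,0],[0.545,-0.069,0,0],[0.545,-0.069,0,0],[0.545,-0.069,0,0]]}}

```text
clock: 31.75
position: [0.4639, 0.3889, 0.388]
ee_rot: [2.224, 2.218, 0.0]
force: [2.0, -0.9, -0.8]
width: 0.003
gripper_force: 0.0
```

Run:
```python
from h import *
s=arm.observe();print(s["position"],s["joints"].round(2))
c,X=grab("side");cv2.imwrite("pics/side4.png",c[:250,:330,::-1])
```

```text
[0.46385908 0.3888528  0.38803725] [-1.47  0.47  1.11  1.43 -0.42  1.5  -0.38]
```

View pics/side4.png

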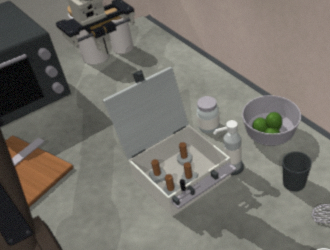

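The side view shows the gripper clear behind the lid at (100,40), with all the stamps inside the tub. Now descend and push.

{"api": "jog_arm", "payload": {"moves": [[0,0,0.04,0],[0,0,0.08,0],[0,0,0.11,0],[0,0,0.11,0],[-0.02,0,0.11,0],[-0.04,0,0.11,0],[-0.06,0,0.11,0],[-0.08,0,0.11,0],[-0.1,0,0.11,0],[-0.12,0,0.11,0],[-0.135,0,0.112,0],[-0.15,0,0.115,0],[-0.165,0,0.118,0],[-0.165,0,0.118,0]]}}

```text
clock: 33.55
position: [0.4631, 0.2241, 0.2695]
ee_rot: [-2.224, -2.219, 0.001]
force: [0.3, -0.3, 1.2]
width: 0.0
gripper_force: 0.0
```

Run:
```python
from h import *
s=arm.observe();print(s["position"],s["joints"].round(2))
c,X=grab("side");cv2.imwrite("pics/side5.png",c[:250,:330,::-1])
```

```text
[0.46305787 0.22407128 0.2694537 ] [-1.4   0.36  1.14  1.85 -0.36  1.16 -0.13]
```

View pics/side5.png

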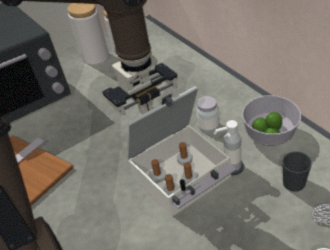

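The lid is past vertical and follows the fingers. I'll carry on round the arc.

{"api": "jog_arm", "payload": {"moves": [[-0.016,0,0.005,0],[-0.031,0,0.01,0],[-0.045,0,0.018,0],[-0.059,0,0.027,0],[-0.072,0,0.037,0],[-0.084,0,0.048,0],[-0.095,0,0.06,0],[-0.105,0,0.074,0],[-0.113,0,0.087,0],[-0.121,0,0.102,0],[-0.126,0,0.117,0],[-0.13,0,0.131,0],[-0.132,0,0.145,0],[-0.134,0,0.152,0],[-0.134,0,0.152,0]]}}

```text
clock: 35.48
position: [0.463, 0.0915, 0.1173]
ee_rot: [-2.222, -2.221, 0.001]
force: [-0.6, 0.3, 0.6]
width: 0.003
gripper_force: 0.0
```

{"api": "jog_arm", "payload": {"moves": [[0,0,0.004,0],[0,0,0.008,0],[0,0,0.01,0],[0,0,0.012,0],[0,0,0.012,0],[0,0,0.012,0]]}}

```text
clock: 36.22
position: [0.4634, 0.0919, 0.107]
ee_rot: [-2.221, -2.22, -0.002]
force: [-7.6, -0.1, 27.6]
width: 0.001
gripper_force: 13.8
```

{"api": "jog_arm", "payload": {"moves": [[0,0,0.002,0],[0,0,-0.02,0],[0,0,-0.08,0],[-0.05,0,-0.14,0],[-0.11,0,-0.17,0],[-0.17,0,-0.17,0],[-0.22,0,-0.17,0],[-0.22,0,-0.17,0]]}}

```text
clock: 37.22
position: [0.4619, -0.1345, 0.2765]
ee_rot: [2.232, 2.208, 0.001]
force: [-0.5, 0.3, -0.2]
width: 0.008
gripper_force: 0.0
```

Run:
```python
from h import *
s=arm.observe();print(s["position"],s["joints"].round(2))
c,X=grab("side");cv2.imwrite("pics/side6.png",cv2.resize(c[90:230,110:270,::-1],(685,600),interpolation=cv2.INTER_CUBIC))
for nm in("top","side"):
  c,X=grab(nm)
  for y in(.08,.10,.15,.2,.25):
    m=(abs(X[...,1]-y)<.006)&(X[...,0]>.4)&(X[...,0]<.6)&(X[...,2]>.05)&(X[...,2]<.2); print(nm,y,m.sum(),np.median(X[m][:,2]).round(4),end="; ")
  m=(X[...,2]>.125)&(X[...,2]<.155)&(X[...,0]>.38)&(X[...,0]<.6)&(X[...,1]>0.02)&(X[...,1]<.075); P=X[m]; print("\nknob",m.sum(),P.mean(0) if len(P) else 0, P.min(0),P.max(0))
  m=(X[...,2]>.175)&(X[...,2]<.2)&(X[...,0]>.63)&(X[...,0]<.675)&(X[...,1]>.07)&(X[...,1]<.115); print("cap",m.sum(),np.median(X[m],0) if m.any() else 0)
```

```text
[ 0.46185096 -0.13450731  0.27650325] [-0.76  0.26  1.18  1.91 -0.27  1.14  0.51]
top 0.08 213 0.0968; top 0.1 227 0.0971; top 0.15 230 0.097; top 0.2 222 0.0968; top 0.25 228 0.0964; 
knob 24 [0.42993212 0.0476706  0.14510135] [0.42287051 0.04031986 0.12974193] [0.43812487 0.05434708 0.15217583]
cap 117 [0.65336469 0.09101455 0.19102041]
side 0.08 58 0.098; side 0.1 98 0.0965; side 0.15 198 0.0969; side 0.2 89 0.0973; side 0.25 161 0.097; 
knob 45 [0.4332703  0.04612081 0.13930973] [0.42640062 0.03997774 0.125231  ] [0.44245894 0.05439515 0.14972719]
cap 0 0
```

View pics/side6.png

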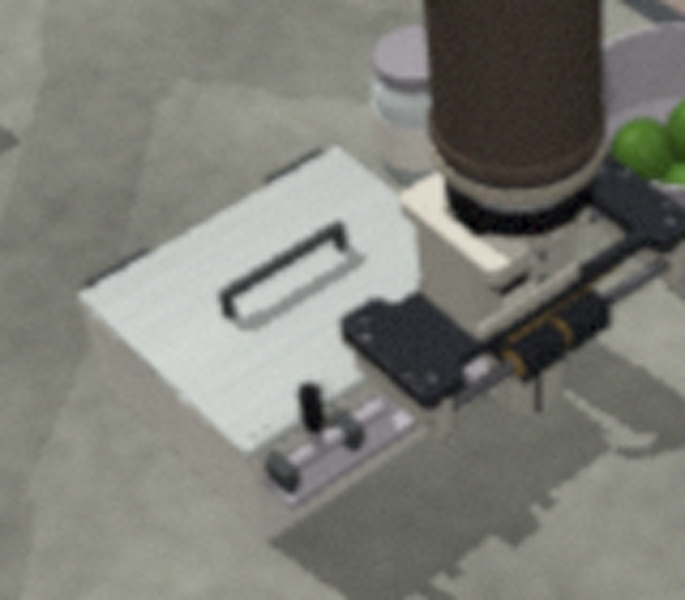

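The lid is flat at z = 0.097 across its whole width, so it is shut. The knob is at crop pixel (312,405), which measures (0.432, 0.047). I'll put the shut fingers on its -x side and push +x.

{"api": "jog_arm", "payload": {"moves": [[0.05,-0.04,0,0],[0.1,-0.08,0,0],[0.15,-0.08,0,0],[0.1815,-0.08,0,0],[0.1815,-0.08,0.05,0],[0.1815,-0.08,0.1,0],[0.1815,-0.08,0.14,0],[0.1815,-0.08,0.151,0],[0.1815,-0.08,0.151,0],[0.1815,-0.08,0.151,0]]}}

```text
clock: 38.62
position: [0.3841, 0.054, 0.126]
ee_rot: [2.22, 2.222, 0.004]
force: [-0.1, -0.1, -0.4]
width: 0.004
gripper_force: 0.0
```

{"api": "jog_arm", "payload": {"moves": [[0,0.01,0,0],[0,0.02,0,0],[0,0.03,0,0],[0,0.038,0,0],[0,0.046,0,0],[0,0.052,0,0],[0,0.058,0,0],[0,0.062,0,0],[0,0.062,0,0]]}}

```text
clock: 39.75
position: [0.4456, 0.0531, 0.1247]
ee_rot: [2.221, 2.221, 0.0]
force: [0.8, 0.3, -0.3]
width: 0.001
gripper_force: 0.0
```

{"api": "jog_arm", "payload": {"moves": [[-0.003,0.004,0,0],[-0.003,0.008,0,0],[-0.003,0.011,0,0],[-0.003,0.014,0,0],[-0.003,0.014,0,0]]}}

```text
clock: 40.38
position: [0.4589, 0.0502, 0.1246]
ee_rot: [-2.221, -2.221, 0.001]
force: [-3.6, 0.3, 0.5]
width: 0.002
gripper_force: 1.9
```

Run:
```python
from h import *
s=arm.observe();print(s["position"],s["force"])
c,X=grab("side");cv2.imwrite("pics/side7.png",cv2.resize(c[90:230,110:270,::-1],(685,600),interpolation=cv2.INTER_CUBIC))
```

```text
[0.45893589 0.05015704 0.12461002] [-3.64344137  0.30416088  0.51679428]
```

View pics/side7.png

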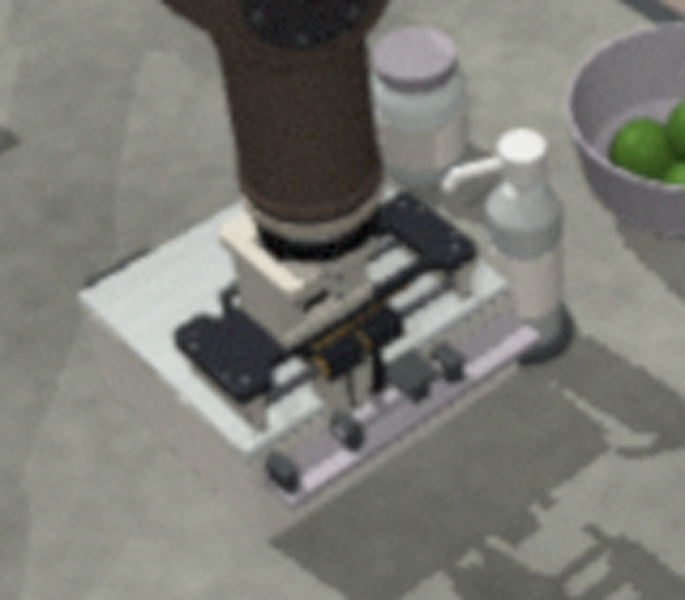

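The knob is now at (378,365), ahead of the fingers, so the bolt is moving. I'll continue to the end stop.

{"api": "jog_arm", "payload": {"moves": [[0,0.003,0,0],[0,0.006,0,0],[0,0.008,0,0],[0,0.01,0,0],[0,0.01,0,0]]}}

```text
clock: 41.05
position: [0.46, 0.0503, 0.1234]
ee_rot: [-2.212, -2.21, 0.016]
force: [-37.2, 0.1, 34.8]
width: 0.006
gripper_force: 20.6
```

The force jumped to 37 N with no further travel, so that is the end stop. Back off and check.

{"api": "jog_arm", "payload": {"moves": [[0,-0.015,0,0],[0,-0.035,0,0],[0,-0.045,-0.05,0],[0,-0.045,-0.1,0],[-0.05,-0.045,-0.15,0],[-0.11,-0.045,-0.2,0],[-0.17,-0.045,-0.2,0],[-0.23,-0.045,-0.2,0],[-0.29,-0.045,-0.2,0],[-0.29,-0.045,-0.2,0]]}}

```text
clock: 42.3
position: [0.4245, -0.2429, 0.3251]
ee_rot: [2.222, 2.217, -0.001]
force: [0.4, 0.2, -0.0]
width: 0.002
gripper_force: 0.0
```

Run:
```python
from h import *
c,X=grab("side");cv2.imwrite("pics/side8.png",cv2.resize(c[:,:,::-1],(800,600)))
for nm in("top","side"):
  c,X=grab(nm)
  for y in(.08,.15,.25):
    m=(abs(X[...,1]-y)<.006)&(X[...,0]>.4)&(X[...,0]<.6)&(X[...,2]>.05)&(X[...,2]<.2); print(nm,y,m.sum(),np.median(X[m][:,2]).round(4),end="; ")
  m=(X[...,2]>.125)&(X[...,2]<.155)&(X[...,0]>.38)&(X[...,0]<.6)&(X[...,1]>0.02)&(X[...,1]<.075); P=X[m]; print("\nknob",m.sum(),P.mean(0), P.min(0),P.max(0))
  m=(X[...,2]>.175)&(X[...,2]<.2)&(X[...,0]>.63)&(X[...,0]<.675)&(X[...,1]>.07)&(X[...,1]<.115); print("cap",m.sum(),np.median(X[m],0) if m.any() else 0)
```

```text
top 0.08 206 0.097; top 0.15 219 0.097; top 0.25 222 0.0966; 
knob 26 [0.48095028 0.04726659 0.14270572] [0.47409144 0.04034235 0.12526621] [0.48883645 0.05498771 0.15054882]
cap 116 [0.65335942 0.09111438 0.1915373 ]
side 0.08 125 0.0971; side 0.15 188 0.097; side 0.25 178 0.097; 
knob 42 [0.48384447 0.04589768 0.13964459] [0.47686559 0.03796371 0.12545127] [0.49152469 0.05483232 0.14977297]
cap 68 [0.64653268 0.09495405 0.1899373 ]
```

View pics/side8.png

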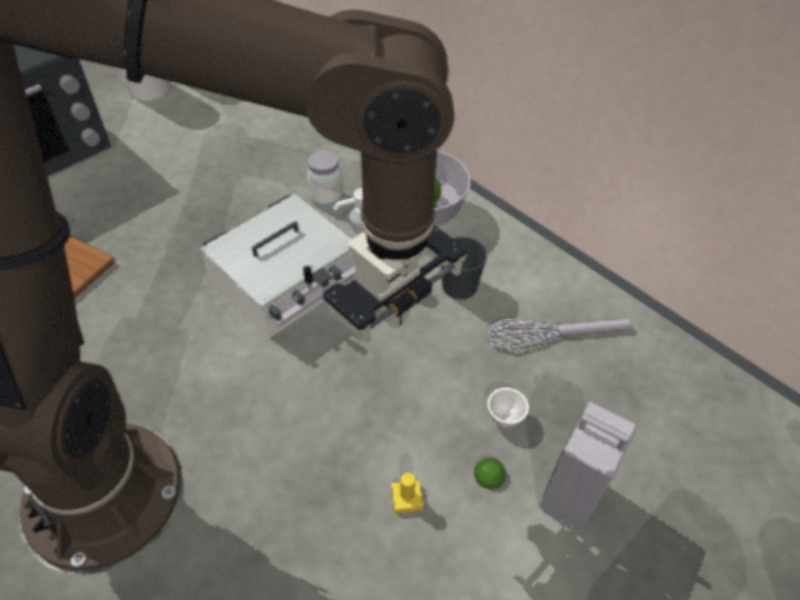

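The knob has travelled about 51 mm, the lid is flat and the bystanders have not moved. The upward force at the stop is suspicious, though: the fingertip may have been on a guide. I'll check the guide heights.

Run:
```python
from h import *
for nm in("top","side"):
  c,X=grab(nm)
  for x in np.arange(.385,.63,.012):
    m=(abs(X[...,0]-x)<.006)&(X[...,1]>.025)&(X[...,1]<.062)&(X[...,2]>.05)&(X[...,2]<.2); print(round(x,3),m.sum(),X[m][:,2].max().round(3) if m.any() else 0,end="; ")
  print()
```

```text
0.385 0 0; 0.397 38 0.1; 0.409 34 0.099; 0.421 40 0.083; 0.433 33 0.081; 0.445 44 0.098; 0.457 34 0.101; 0.469 36 0.131; 0.481 49 0.152; 0.493 31 0.148; 0.505 37 0.106; 0.517 39 0.106; 0.529 33 0.105; 0.541 40 0.103; 0.553 32 0.1; 0.565 32 0.08; 0.577 39 0.082; 0.589 30 0.082; 0.601 36 0.08; 0.613 31 0.082; 0.625 0 0; 
0.385 0 0; 0.397 56 0.099; 0.409 39 0.099; 0.421 36 0.079; 0.433 41 0.081; 0.445 40 0.09; 0.457 61 0.1; 0.469 40 0.098; 0.481 90 0.15; 0.493 55 0.148; 0.505 49 0.105; 0.517 45 0.105; 0.529 30 0.105; 0.541 40 0.099; 0.553 42 0.099; 0.565 22 0.079; 0.577 35 0.081; 0.589 20 0.08; 0.601 11 0.078; 0.613 0 0; 0.625 0 0;
```

The guides are at most 0.105 m and the tips were at 0.112, so they were clear. One more push higher on the knob will confirm it is at the end stop.

{"api": "jog_arm", "payload": {"moves": [[0.06,-0.005,0,0],[0.12,-0.005,0,0],[0.18,-0.005,0,0],[0.24,-0.005,0,0],[0.288,-0.005,0,0],[0.288,-0.005,0.06,0],[0.288,-0.005,0.12,0],[0.288,-0.005,0.17,0],[0.288,-0.005,0.187,0],[0.288,-0.005,0.187,0],[0.288,0.01,0.187,0],[0.288,0.022,0.187,0],[0.288,0.03,0.187,0],[0.288,0.034,0.187,0],[0.288,0.037,0.187,0],[0.288,0.04,0.187,0],[0.288,0.04,0.187,0]]}}

```text
clock: 44.68
position: [0.4603, 0.0482, 0.137]
ee_rot: [-2.218, -2.216, 0.007]
force: [-12.9, 0.3, 11.5]
width: 0.006
gripper_force: 7.1
```

It holds at the same place under 13 N, so the bolt is home. Retreat and hand in.

{"api": "jog_arm", "payload": {"moves": [[0,-0.015,0,0],[0,-0.035,0,0],[0,-0.045,-0.05,0],[0,-0.045,-0.1,0],[-0.05,-0.045,-0.15,0],[-0.11,-0.045,-0.2,0],[-0.17,-0.045,-0.2,0],[-0.2,-0.045,-0.2,0],[-0.2,-0.045,-0.2,0],[-0.2,-0.045,-0.2,0]]}}

```text
clock: 45.92
position: [0.4187, -0.1516, 0.3373]
ee_rot: [-2.223, -2.219, 0.001]
force: [-0.2, 0.5, -0.2]
width: 0.007
gripper_force: 0.0
```

Run:
```python
from h import *
c,X=grab("top")
m=(X[...,2]>.125)&(X[...,2]<.155)&(X[...,0]>.38)&(X[...,0]<.6)&(X[...,1]>0.02)&(X[...,1]<.075); print(X[m].mean(0))
print(arm.sign_off())
```

```text
[0.48109608 0.04703095 0.1439324 ]
the job is handed in; nothing more can be done
None
```

The job is handed in after 46 s: all four stamps on the counter are in the tub, the cap was pressed down and sprang back, the lid is shut flat, and the bolt is home against its end stop.

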